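Set out the rebuild kit around the driver

ROBOT

A 7-joint arm with a two-finger parallel gripper is mounted at the origin on the work surface. World frame = base frame: x ahead of the robot, y to its left, z up, the work surface at z = 0. Lengths are in m, angles in rad, forces in N, time in s.
With the tool pointing down it reaches from about 0.4 to 0.9 m from the base axis. Payload 5.5 kg.
Tool frame: the origin (TCP) lies at the very end of the fingers, on their centre line; the grasp point (between the pads) lies 19 mm behind it; z points along the fingers, y is the line along which they close (so a half turn about z gives the same grasp; the last joint's range is limited). The gripper opens to 85 mm and grips with 20 to 120 N. Pads are 22 mm wide; open, the fingers measure 114 mm over their backs; the gripper's body (76 mm by 85 mm) begins 54 mm behind the grasp point. The pads swing forward as they close: fully open they stand 13 mm farther back than shut.
Start: joints at [1.474, 0.501, -0.427, 1.55, 0.221, 1.138, -0.21], TCP at [0.229, -0.608, 0.231] pointing down, gripper open.
Joint ranges: [-2.88, 2.88], [-0.31, 2.03], [-1.54, 1.56], [0.2, 2.42], [-1.41, 4.55], [0.19, 2.02], [-2.57, 2.57]. Speed limits (rad/s): [2.57, 2.57, 3.14, 3.14, 3.14, 3.14, 3.14].

INTERFACE

Orientations are given as a rotation vector (axis times angle).
In Python, from plant import move_pose, move_straight, movej, set_gripper, sleep, inverse_kinematics, observe, get_image, camera_model, IKError, hand_in gives the robot as it stands. The module is installed in compiled form; this text tells all that it offers. Calls block until the motion is done:
- move_pose(position, orientation): joint-space move of the TCP to a pose.
- move_straight(position, rot=None, feed=0.15): straight line of the TCP; rot=None keeps the orientation; feed is the mean speed in m/s.
- movej(angles): joint-space move.
- set_gripper(opening): finger opening in m; the grip force is fixed at half the most; returns when the fingers have stopped.
- sleep(seconds).
- inverse_kinematics(position, orientation): joint angles nearest the present ones, or None.
- observe(): the state.
- get_image(name): name is "side" or "top" or "wrist"; returns the picture (384x512x3 uint8, blue, green, red); there is no depth.
- camera_model(name): a dict with "vfov" (degrees; the focal length in pixels is half the picture's height over the tangent of half this angle, whatever the lens; pixels are square), "cx", "cy" (the principal point, pixels), "R" (3x3) and "t" (3): a world point X has camera coordinates R X + t; the wrist camera has in their place "tool_from_camera" (4x4, takes a point from camera to tool coordinates, whose origin is the TCP and whose axes are the flange's). Camera axes: x right, y down, z forward; pixel columns grow to the right and rows downward; lengths in m; the calibration is good to about 2 mm. A picture is of the moment at which its call begins: read the wrist's pose just before it. camera_model takes no time and is no camera call.
A pose or a line that the arm cannot do raises IKError and nothing moves.
- hand_in(): hands the job in; it is judged then, once.
The state is a dict: "time": time; "q": joint angles; "joint_vel": joint speeds; "joint_efforts": joint torques, N m; "position": TCP position; "eef_rot": TCP orientation; "ft_force": force on the tool from outside, world axes, zero at the start; "ft_torque": the same for the moment, N m; "gripper_width": finger opening in m; "gripper_force": force on a finger pad.
Only numpy, scipy, OpenCV 4.12 (cv2) and the standard library are available. Lean on these libraries where they do the work, as an engineer would, in place of code of your own. Each camera call takes 0.05 s, during which the arm holds its last target. There are 200 camera calls.

TASK

Set out the rebuild kit on the three round grey felt pads. Lay the iron back plate on the pad in front of (on the robot's side of) the silver driver with the large black grommet flat on top of it, the white dome, dome side up as it lies now, on the pad between the driver and the microphone, and the small black grommet on the pad in front of the microphone. Centre each part on what it lies on, and do not shift the brass binding post.

Things in the scene. Friction and masses are not known exactly. Their poses are not given: they have to be found in the camera images.
- back_plate: Loose dull dark iron disc, 62 mm across, 15 mm thick, flat top with small drilled marks, about 0.32 kg. Origin: centre of its underside; z up.
- large_grommet: Loose black nylon grommet: a round ring with a shallow groove round its waist, 52 mm outside, 28 mm hole, 15 mm high, lying flat. Origin: centre of its underside; z up.
- small_grommet: Loose black nylon grommet of the same form but small: 34 mm outside, 16 mm hole, 14 mm high, lying flat. Origin: centre of its underside; z up.
- dome: Loose white polymer dome, lying flat on its collar: straight round collar 50 mm across and 14 mm high, the dome narrowing above it to a top at 31 mm. Origin: centre of its underside; z up.
- driver: Silver coaxial loudspeaker driver standing face up, 130 mm across, 82 mm high, fixed to the bench on the far left or far right of the working area, the microphone on the other side. Origin: centre of its underside; z up.
- microphone: Measuring microphone pointing up on a thin steel stem: 142 mm high, 23 mm across at its top, dark round foot 72 mm across; fixed to the bench. Origin: centre of its underside; z up.
- pad_driver: The target in front of the driver: a flat round grey felt pad, 76 mm across and 3 mm thick, glued to the bench; one of three that look alike, known by its place: about 155 mm from the driver's centre, towards the robot. Origin: centre of its underside; z up.
- pad_microphone: The target in front of the microphone: a flat round grey felt pad, 76 mm across and 3 mm thick, glued to the bench; one of three that look alike, known by its place: about 155 mm from the microphone's centre, towards the robot. Origin: centre of its underside; z up.
- pad_middle: The target between driver and microphone: a flat round grey felt pad, 76 mm across and 3 mm thick, glued to the bench; one of three that look alike, known by its place: the middle one of the three from left to right. Origin: centre of its underside; z up.
- binding_post: Loose brass binding post standing upright in the midst of the bench, 22 mm across, 26 mm high, to be left where it is. Origin: centre of its underside; z up.
There are look-alikes about, which are no part of the job. What is shaped like the pad_microphone but blue or pink is not meant.

How it is judged:
At the end, for the whole second after the job is handed in: Centred and flat: back plate on the driver's pad (15 mm), large grommet on the plate (10 mm), dome upright on the middle pad (15 mm), small grommet on the microphone's pad (15 mm); all released and at rest; the binding post within 20 mm of its start (horizontal distance between back_plate and pad_driver below 0.015 m and z of back_plate in the frame of pad_driver between 0 and 0.006 m and horizontal distance between large_grommet and back_plate below 0.01 m and z of large_grommet in the frame of back_plate between 0.012 and 0.018 m and horizontal distance between dome and pad_middle below 0.015 m and z of dome in the frame of pad_middle between 0 and 0.006 m and horizontal distance between small_grommet and pad_microphone below 0.015 m and z of small_grommet in the frame of pad_microphone between 0 and 0.006 m and angle between each of back_plate, large_grommet, small_grommet, dome's own z axis and vertical below 0.12 rad and linear speed of each of back_plate, large_grommet, small_grommet, dome below 0.02 m/s and angular speed of each of back_plate, large_grommet, small_grommet, dome below 0.3 rad/s and distance of binding_post from where it was at the start of the episode below 0.02 m); the robot touches nothing.
It fails at once if the binding post is shifted by more than 20 mm or knocked over (distance of binding_post from where it was at the start of the episode above 0.02 m or angle between binding_post's own z axis and vertical above 0.5 rad).
It also fails if it takes over 99 s, if anything falls off the work surface, if the arm or the gripper's body presses on something with over 40 N, if the wrist force passes 120 N, or if a joint passes its speed limit or range.

## Working session

There is one attempt and no reset: what is moved stays moved. The work goes in short steps, each a Python script; the robot and the scene stay as the last script left them, time stands still between calls to the robot, and variables do not carry over. Pictures are saved under pics/ and viewed, at most 14 in all, crops included, and the job is handed in when it is done.

```bash
mkdir -p pics
python3 - <<'E'
from plant import *
import cv2
o=observe();print(o['time'],o['position'],o['eef_rot'],o['gripper_width'])
for n in("top","side"):
    cv2.imwrite(f"pics/{n}0.png",get_image(n))
for n in("top","side","wrist"):print(n,camera_model(n))
E
```

```text
0.0 [ 0.22853439 -0.60774222  0.23023451] [-3.08895944e+00 -5.61821736e-01  4.84710114e-04] 0.08540251361635558
top {'vfov': 50.316037197950195, 'cx': 259.70635179901194, 'cy': 190.06914525811453, 'R': array([[ 0.02357164, -0.999372  , -0.02645735],
       [-0.99633436, -0.02130667, -0.08284848],
       [ 0.08223273,  0.02831324, -0.99621089]]), 't': array([0.02496575, 0.53947632, 0.99886238])}
side {'vfov': 49.544802935695216, 'cx': 257.8340608047256, 'cy': 188.6503672016659, 'R': array([[-0.86415978, -0.50307224, -0.0120907 ],
       [-0.32081536,  0.56927808, -0.75696761],
       [ 0.38769236, -0.65026209, -0.65334053]]), 't': array([0.48734147, 0.19974043, 0.75340711])}
wrist {'vfov': 68.7427372430216, 'cx': 253.28839801277715, 'cy': 189.53518403725354, 'tool_from_camera': array([[-3.17520325e-05, -9.46437376e-01, -3.22887430e-01,
         8.38923005e-02],
       [ 9.99999999e-01, -3.52774774e-05,  5.06644247e-06,
        -6.45717654e-04],
       [-1.61857245e-05, -3.22887430e-01,  9.46437376e-01,
        -1.42320333e-01],
       [ 0.00000000e+00,  0.00000000e+00,  0.00000000e+00,
         1.00000000e+00]])}
```

View pics/top0.png

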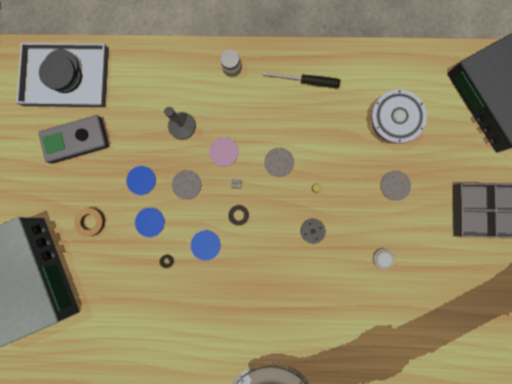

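View pics/side0.png

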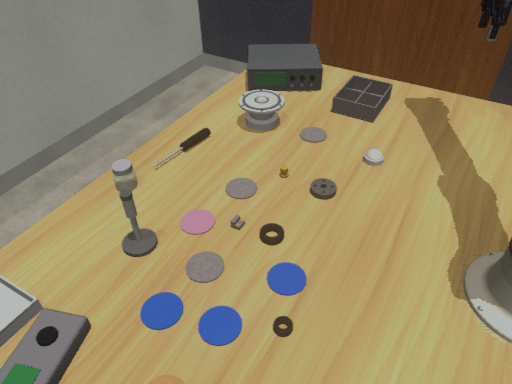

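The top view shows the driver at (399,116), the mic foot at (181,125), and pads at (395,185), (279,162) and (187,185). It also shows the plate at (313,231), large grommet (239,215), small grommet (167,261), dome (384,259) and post (316,188). The side view agrees. A grey clip at (237,184) is not part of the job.

```bash
cat > h.py <<'E'
import numpy as np, cv2
from plant import *
from scipy.spatial.transform import Rotation as Rn
def pose(n):
    m=camera_model(n)
    if n!="wrist": return m["R"].T,-m["R"].T@m["t"],m
    o=observe();A=Rn.from_rotvec(o['eef_rot']).as_matrix();T=m["tool_from_camera"]
    return A@T[:3,:3],A@T[:3,3]+o['position'],m
def ray(p,uv,z):
    R,c,m=p;f=192/np.tan(np.radians(m["vfov"]/2))
    d=R@np.array([(uv[0]-m["cx"])/f,(uv[1]-m["cy"])/f,1]);return c+d*(z-c[2])/d[2]
def proj(p,X):
    R,c,m=p;f=192/np.tan(np.radians(m["vfov"]/2))
    x=R.T@(np.array(X)-c);return x[:2]/x[2]*f+[m["cx"],m["cy"]]
def blob(img,uv,h,lim=45):
    """non-wood component nearest uv in a window of half-size h: centre, radius, area"""
    x0,y0=max(int(uv[0]-h),0),max(int(uv[1]-h),0)
    lab=cv2.cvtColor(img,cv2.COLOR_BGR2HSV)[y0:int(uv[1]+h),x0:int(uv[0]+h)]
    m=((lab[...,1]<75)|(lab[...,2]<70)).astype(np.uint8)
    cs,_=cv2.findContours(m,cv2.RETR_EXTERNAL,cv2.CHAIN_APPROX_NONE)
    cs=[c for c in cs if cv2.contourArea(c)>lim]
    if not cs:return None
    q=(uv[0]-x0,uv[1]-y0)
    c=max(cs,key=lambda c:cv2.pointPolygonTest(c,q,True))
    M=cv2.moments(c);_,r=cv2.minEnclosingCircle(c)
    return np.array([M["m10"]/M["m00"]+x0,M["m01"]/M["m00"]+y0]),r,np.sqrt(M["m00"]/np.pi)
E
python3 - <<'E'
from h import *
S=dict(driver=((399,116),.082,32),mic=((184,127),.01,20),pad_driver=((395,185),.003,26),pad_middle=((279,162),.003,26),pad_mic=((187,185),.003,26),
plate=((313,231),.012,22),lg=((239,215),.01,20),sg=((167,261),.01,16),dome=((384,259),.01,18))
S2=dict(pad_driver=(313,135),pad_middle=(241,188),pad_mic=(205,267),plate=(323,188),lg=(272,234),sg=(283,326),dome=(374,157))
I={n:cv2.imread(f"pics/{n}0.png") for n in("top","side")};T,Sd=pose("top"),pose("side")
f=409
for k,(uv,z,h) in S.items():
    b=blob(I["top"],uv,h)
    X=ray(T,b[0],z);d=T[1][2]-z
    s=''
    if k in S2:
        b2=blob(I["side"],S2[k],30)
        if b2: s=ray(Sd,b2[0],z).round(4)
    print(k,b[0].round(1),'diam mm',(2e3*np.array(b[1:])*d/f).round(0),X.round(4),s)
print('post',ray(T,(316,188),.015))
E
```

```text
driver [398.8 115.7] diam mm [133. 128.] [ 0.7176 -0.2899  0.082 ] 
mic [179.6 123.4] diam mm [93. 71.] [0.7079 0.248  0.01  ] 
pad_driver [395.3 185.2] diam mm [77. 74.] [ 0.5602 -0.3048  0.003 ] [ 0.5599 -0.2994  0.003 ]
pad_middle [278.6 161.5] diam mm [76. 73.] [ 0.6147 -0.0091  0.003 ] [ 0.6137 -0.0046  0.003 ]
pad_mic [186.  184.4] diam mm [75. 73.] [0.5509 0.2269 0.003 ] [0.5504 0.231  0.003 ]
plate [312.6 230.8] diam mm [62. 59.] [ 0.4406 -0.0971  0.012 ] [ 0.4402 -0.0921  0.012 ]
lg [238. 215.] diam mm [48. 45.] [0.4756 0.0906 0.01  ] [0.4745 0.0966 0.01  ]
sg [166.2 260.8] diam mm [31. 28.] [0.3567 0.2678 0.01  ] [0.3559 0.2738 0.01  ]
dome [383.4 258.5] diam mm [54. 52.] [ 0.3763 -0.273   0.01  ] [ 0.3768 -0.2684  0.01  ]
post [ 0.5476475  -0.10387478  0.015     ]
```

Both views agree to about 5 mm and the sizes match. I'll refine with the wrist camera from a hover over each part and pad before acting.

```bash
cat >> h.py <<'E'
def rot(yaw): return (Rn.from_euler('z',yaw)*Rn.from_euler('x',np.pi)).as_rotvec()
EST=dict(pad_driver=(.560,-.302,.003),pad_middle=(.614,-.007,.003),pad_mic=(.5506,.229,.003),plate=(.4404,-.0945,.012),
 lg=(.475,.0935,.01),sg=(.3563,.271,.01),dome=(.3765,-.2707,.01))
E
python3 - <<'E'
from h import *
for k,(x,y,z) in EST.items():
    print(k,[ (yw,zz) for yw in(0,.8,-.8,1.57,-1.57) for zz in(.005,.13) if inverse_kinematics([x,y,zz],rot(yw)) is None])
move_pose([.4404,-.0945,.13],rot(0))
p=pose("wrist");im=get_image("wrist");cv2.imwrite("pics/w1.png",im)
uv=proj(p,EST['plate']);print(uv);b=blob(im,uv,60);print(b,b and ray(p,b[0],.012));print(observe()['time'],observe()['q'])
E
```

```text
pad_driver []
pad_middle []
pad_mic []
plate []
lg []
sg []
dome []
[253.21024251 184.79924719]
(array([253.6443576 , 183.12337839]), 32.14128875732422, np.float64(31.262925415375467)) [ 0.4421119  -0.09492472  0.012     ]
2.1833 [ 0.7856395   0.34355296 -0.7280489   2.11517201  0.32083704  0.79125784
 -1.71431737]
```

View pics/w1.png

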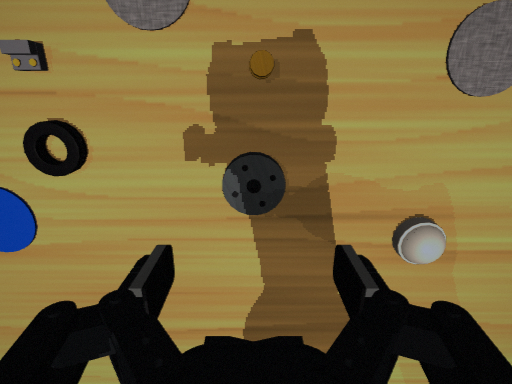

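The wrist view shows the plate at (254,183), within 2 mm of the top/side estimate, with the fingers clear of it. Next I'll survey the pads and pick the plate with a guarded descent.

```bash
cat >> h.py <<'E'
def refine(k,hover=True):
    e=EST[k]
    if hover: move_straight([e[0],e[1],.13],rot(0),feed=.3)
    p=pose("wrist");im=get_image("wrist");b=blob(im,proj(p,e),70)
    X=ray(p,b[0],e[2]);D=np.linalg.norm(X-p[1])/281*2e3*np.array(b[1:])
    print(k,X.round(4),'diam mm',D.round(0),'shift mm',((X-e)*1e3).round(1));return X,im
def pick(X,openw):
    """guarded descent to contact with the bench, back off, close; returns TCP height at the grasp"""
    set_gripper(openw);move_straight([X[0],X[1],.025],rot(0),feed=.2)
    f0=observe()['ft_force'][2];z=.012
    move_straight([X[0],X[1],z],feed=.08)
    while z>-.010:
        f=observe()['ft_force'][2]-f0
        if abs(f)>4:break
        z-=.002;move_straight([X[0],X[1],z],feed=.04)
    print('contact z',z,'f',f,observe()['position'])
    z+=.004;move_straight([X[0],X[1],z],feed=.05)
    set_gripper(0.0);o=observe();print('grip',o['gripper_width'],o['gripper_force'],o['ft_force'].round(1))
    return z
def lift(X,h=.13):
    move_straight([X[0],X[1],h],feed=.2);o=observe();print('lifted',o['gripper_width'],o['gripper_force'],o['ft_force'].round(1),o['time'])
def place(X,z,openw):
    move_straight([X[0],X[1],.13],feed=.25);move_straight([X[0],X[1],z+.02],feed=.2);move_straight([X[0],X[1],z],feed=.05)
    set_gripper(openw);sleep(.2);move_straight([X[0],X[1],.13],feed=.2);print('t',observe()['time'])
E
python3 - <<'E'
from h import *
import json
P={k:refine(k)[0].tolist() for k in("pad_mic","pad_middle","pad_driver")};json.dump(P,open("pads.json","w"))
X,_=refine("plate")
z=pick(X,.078);print(z);cv2.imwrite("pics/g1.png",get_image("wrist"));print(observe()['time'])
E
```

```text
pad_mic [0.5532 0.2293 0.003 ] diam mm [75. 73.] shift mm [2.6 0.3 0. ]
pad_middle [ 0.6163 -0.0069  0.003 ] diam mm [75. 73.] shift mm [2.3 0.1 0. ]
pad_driver [ 0.5622 -0.3025  0.003 ] diam mm [75. 73.] shift mm [ 2.2 -0.5  0. ]
plate [ 0.4421 -0.0949  0.012 ] diam mm [62. 61.] shift mm [ 1.7 -0.4  0. ]
contact z -0.01 f -0.7341030171537315 [ 0.44205007 -0.0949197  -0.01010232]
grip 0.060098548031150424 68.96944831009023 [-4.   0.5 16.6]
-0.006
11.35
```

View pics/g1.png

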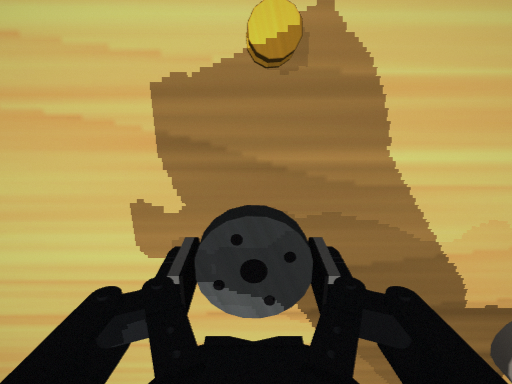

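The wrist view shows the plate held centrally, at about (253,262), with the post still standing at (274,35). The 16 N upward force means the tips are just touching the bench, so −6 mm is the tip offset at this width. I'll lift and place the plate.

Run:
```python
from h import *
import json
P=json.load(open("pads.json"))
lift([.4421,-.0949]);o=observe()
place(P["pad_driver"],-.006+.0045,.080)
EST['plate']=(P["pad_driver"][0],P["pad_driver"][1],.016)
X,im=refine('plate',False);cv2.imwrite("pics/p1.png",im)
```

```text
lifted 0.05961163550725819 65.32284021377563 [ 0.  -0.2 -4. ] 12.1833
t 15.9
plate [ 0.5661 -0.3025  0.016 ] diam mm [71. 69.] shift mm [ 4. -0.  0.]
```

View pics/p1.png

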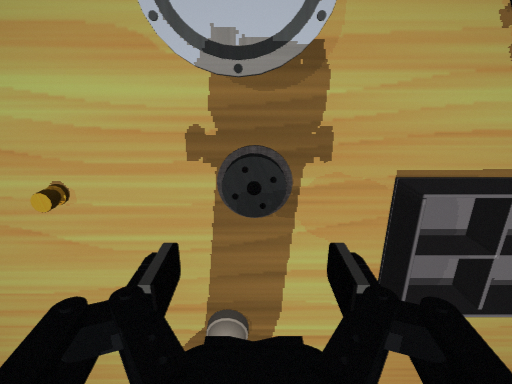

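The plate lies flat on the driver's pad with its centre hole at about (254,188); only a thin pad rim shows. The dome is next.

Run:
```python
from h import *
import json
P=json.load(open("pads.json"))
C=ray(pose("wrist"),(254,188),.018);print('plate now',C,P['pad_driver'])
P['plate']=C.tolist();json.dump(P,open("pads.json","w"))
X,im=refine('dome');cv2.imwrite("pics/d1.png",im)
g=cv2.cvtColor(im,cv2.COLOR_BGR2HSV);p=pose("wrist")
m=((g[...,1]<60)&(g[...,2]>90)).astype(np.uint8);m[250:]=0;m[:120]=0
n,l,s,c=cv2.connectedComponentsWithStats(m)
for i in range(1,n):
    if s[i,4]>300:print(s[i],c[i],ray(p,c[i],.012))
```

```text
plate now [ 0.55955466 -0.30190296  0.018     ] [0.5621840198447642, -0.3025056595973351, 0.0030000000000000027]
dome [ 0.3773 -0.2701  0.01  ] diam mm [50. 49.] shift mm [0.8 0.6 0. ]
[ 228  162   51   47 1396] [253.05873926 182.2743553 ] [ 0.38056415 -0.26990289  0.012     ]
```

View pics/d1.png

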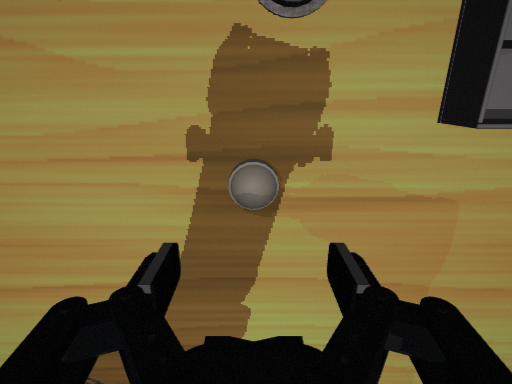

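The dome sits at (254,185), x ≈ 0.378. The plate is within 3 mm of its pad centre. I'll pick and place the dome, then approach the large grommet.

```bash
cat >> h.py <<'E'
def grab(X,openw,z):
    set_gripper(openw);move_straight([X[0],X[1],.03],rot(0),feed=.2);move_straight([X[0],X[1],z],feed=.06)
    set_gripper(0.0);o=observe();print('grip',o['gripper_width'],o['gripper_force'],o['ft_force'].round(1))
    lift(X)
E
python3 - <<'E'
from h import *
import json
P=json.load(open("pads.json"))
grab((.3783,-.270),.075,-.002)
place(P['pad_middle'],-.002+.004,.075)
cv2.imwrite("pics/p2.png",get_image("wrist"))
X,im=refine('lg');cv2.imwrite("pics/l1.png",im)
cv2.imwrite("pics/c2.png",np.hstack([cv2.imread("pics/p2.png")[:300,60:452],im[:300,60:452]]))
E
```

```text
grip 0.04755043653931325 60.89386536972597 [-0.8  0.   7.5]
lifted 0.04727428132318704 61.5937004936859 [ 0.4  0.4 -0.5] 19.5167
t 23.7
lg [0.477 0.093 0.01 ] diam mm [52. 51.] shift mm [ 2.  -0.5  0. ]
```

View pics/c2.png

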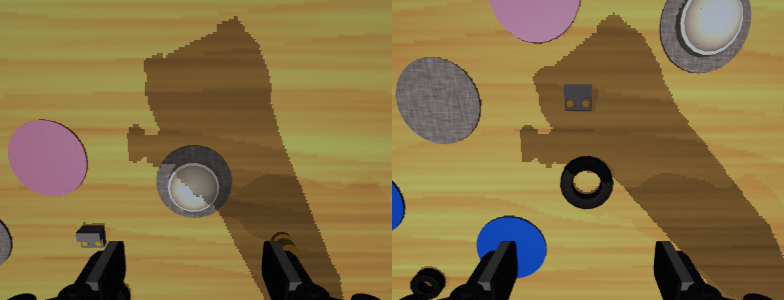

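The left image shows the dome seated on the middle pad, at about (253,187) in full-image pixels, with the post untouched. The right image shows the large grommet at (254,183). I'll put the grommet on the plate.

Run:
```python
from h import *
import json
P=json.load(open("pads.json"))
grab((.4765,.093),.075,-.002)
place((.5612,-.3023),-.002+.0195,.075)
a=get_image("wrist")
X,im=refine('sg')
cv2.imwrite("pics/c3.png",np.hstack([a[:300,60:452],im[:300,60:452]]))
```

```text
grip 0.049152214145182456 60.436726324260235 [-2.1 -1.   7.5]
lifted 0.049121103518916596 61.90996021963656 [-0.4 -0.6 -0.3] 27.25
t 31.4667
sg [0.3572 0.2716 0.01  ] diam mm [35. 33.] shift mm [0.9 0.6 0. ]
```

View pics/c3.png

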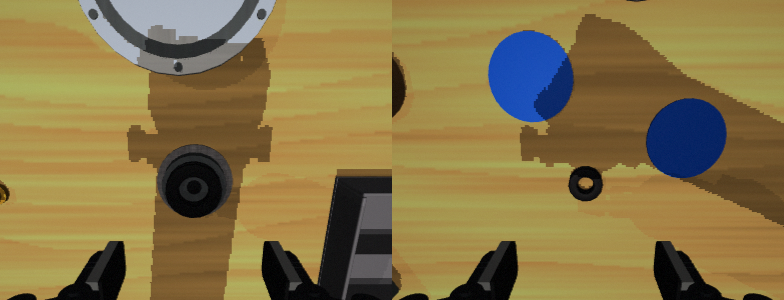

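The left image shows the grommet flat and concentric on the plate, with the plate's hole at the ring's centre (194,187). The right image shows the small grommet at full-image (253,183).

Run:
```python
from h import *
import json
P=json.load(open("pads.json"))
grab((.3572,.2716),.06,.001)
place(P['pad_mic'],.001+.004,.06)
a=get_image("wrist")
m=P['pad_middle'];move_straight([m[0]-.03,m[1],.17],feed=.3);p=pose("wrist");b=get_image("wrist")
print([proj(p,(*m[:2],z)).round(0) for z in(.003,.034)])
move_straight([.42,.0,.25],feed=.3);sleep(.3)
t=get_image("top");cv2.imwrite("pics/top9.png",cv2.resize(t[90:280,130:440],None,fx=2.5,fy=2.5))
s=get_image("side");cv2.imwrite("pics/c4.png",np.hstack([a[:300,60:452],b[:300,60:452]]));cv2.imwrite("pics/side9.png",cv2.resize(s[80:340,150:400],None,fx=2.2,fy=2.2));print(observe()['time'])
```

```text
grip 0.030787343852284314 58.7683367729187 [-1.2 -0.6  6.8]
lifted 0.030713217601793266 59.32467542588711 [-0.6  0.1 -1.6] 37.9083
t 41.45
[array([256., 144.]), array([257., 150.])]
43.675
```

View pics/c4.png

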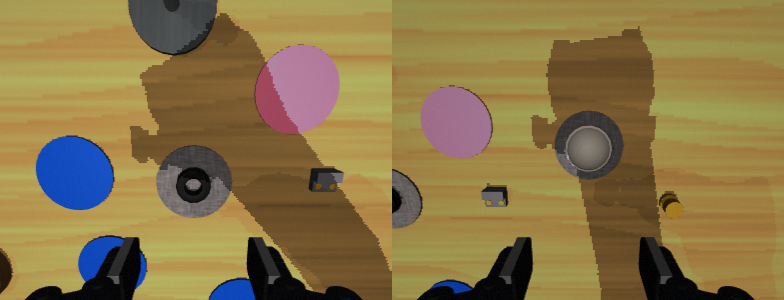

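View pics/side9.png

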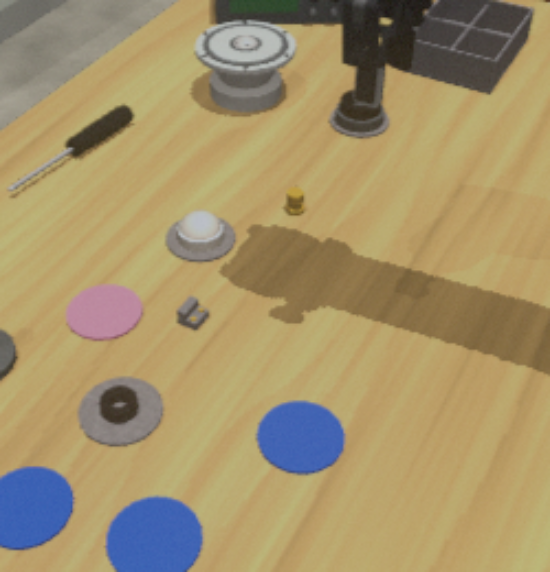

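View pics/top9.png

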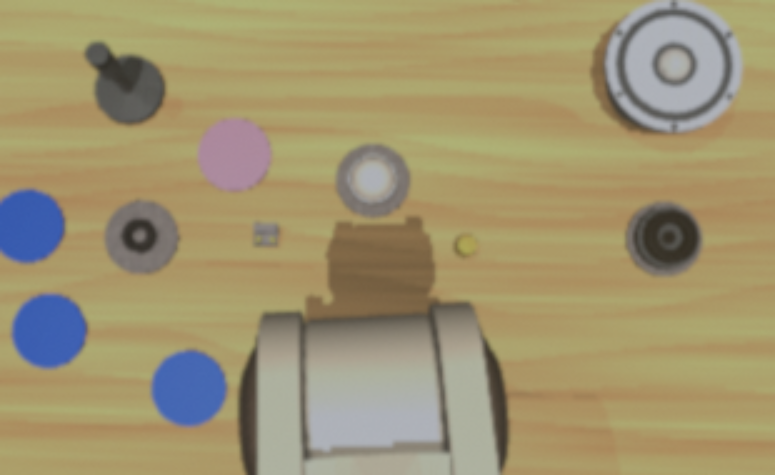

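All the parts are centred and flat: the dome at (373,180), the small grommet at (139,236) and the plate with its grommet at (668,238) in the crop. The post maps back to (316,188), so it hasn't moved.

```bash
python3 -c "
from plant import *
print(hand_in())"
```

```text
the job is handed in; nothing more can be done
None
```

I handed in the job with about 44 of the 99 s used: the final pictures show all four parts flat and centred on their targets and the binding post unmoved, but the hand-in call returned no verdict.

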